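Load a test stick into the flash-off box, then crack its sealed lid and hold it ajar

ROBOT

A 7-joint arm with a two-finger parallel gripper is mounted at the origin on the work surface; the furniture and walls round the work are solid. World frame = base frame: x ahead of the robot, y to its left, z up, the work surface at z = 0. Lengths are in m, angles in rad, forces in N, time in s.
With the tool pointing down it reaches from about 0.35 to 0.9 m from the base axis. Payload 19.9 kg.
Tool frame: the origin (TCP) lies between the finger pads; the fingertips stand 19 mm ahead of it and the grasp point (between the pads) is the TCP; z points along the fingers, x is the direction in which the jaws open and shut, and the axes are right-handed (so a half turn about z gives the same grasp; the last joint's range is limited). The gripper opens to 94 mm and grips with 3 to 60 N. Pads are 16 mm wide; open, the fingers measure 119 mm over their backs; the gripper's body (75 mm by 177 mm) begins 78 mm behind the grasp point.
Start: joints at [-1.171, 0.417, -0.01, 1.614, 0.005, 1.111, -0.053], TCP at [0.267, 0.565, 0.224] pointing down, gripper open.
Joint ranges: [-2.81, 2.81], [-0.39, 2.02], [-1.27, 1.25], [0.06, 2.57], [-1.19, 4.33], [0.19, 2], [-2.82, 2.82]. Speed limits (rad/s): [1.89, 1.89, 2.39, 2.39, 3.01, 3.01, 3.01].

INTERFACE

Orientations are given as a rotation vector (axis times angle).
In Python, from bench import env, open_jaws, close, cams, finder, telemetry gives the robot as it stands. Calls block until the motion is done:
- env.movep(position, orientation): joint-space move of the TCP to a pose.
- env.move_l(position, ori=None, feed=0.15, max_force=None): straight line of the TCP; ori=None keeps the orientation; feed is the mean speed in m/s. With max_force (N) it stops when the force on the tool has changed by that much, and returns True; else False.
- env.set_joints(angles): joint-space move.
- open_jaws() and close(): open the fingers fully, or close them until they stop; the grip force is fixed at half the most.
- env.wait(seconds).
- env.ik(position, orientation): joint angles nearest the present ones, or None.
- cams.grab_frame(name): name is "side" or "top"; returns a dict with "frame" (480x640x3 uint8, blue, green, red), "K" (3x3 intrinsics, pixels), "R" (3x3) and "t" (3): a world point X has camera coordinates R X + t. Camera axes: x right, y down, z forward; pixel columns grow to the right and rows downward; lengths in m; the calibration is good to about 2 mm. A picture is of the moment at which its call begins. There is no depth.
A pose or a line that the arm cannot do raises env.PlanningError and nothing moves.
- env.finish_job(): hands the job in, once; it reports no verdict.
Trained networks look in a picture, given as the dict that the camera call returned (one of the last four; its "shot" number tells which), for a name from the list of things; names that differ only in an ending like _2 or _b are one class to them, and where a whole thing is asked for, a point or a joint stands for the part that bears it (a point fixed in the world has none). Each returns a list of dicts, best first, with "confidence" (0 to 1); they miss things now and then, are a little off and sometimes report something else, mostly with a low value. They report only what shows in the picture. A call takes as long as a camera call.
- finder.boxes_of(picture, thing): "uv" ([column, row] in pixels, amid what is visible of it).
- finder.mark_of(picture, thing): "uv" ([column, row] in pixels: a listed point, or the origin of a listed thing).
Readings, each from a call of its own:
- telemetry.current_time(): time.
- telemetry.current_joints(): joint angles.
- telemetry.current_dq(): joint speeds.
- telemetry.current_effort(): joint torques, N m.
- telemetry.current_tcp_pos(): TCP position.
- telemetry.current_orientation(): TCP orientation.
- telemetry.current_ft_force(): force on the tool from outside, world axes, zero at the start.
- telemetry.current_ft_torque(): the same for the moment, N m.
- telemetry.current_grip_width(): finger opening in m.
Only numpy, scipy, OpenCV 4.12 (cv2) and the standard library are available. Lean on these libraries where they do the work, as an engineer would, in place of code of your own. Each camera call takes 0.05 s, during which the arm holds its last target.

TASK

With the flash-off box's lid still shut, slide the red-coated stir stick, red end first, into the sleeve on the front of the box until it is fully home, and let go of it. Then take the black grip on the lid, pull up to break the lid free of its tacky seal, and finish still holding the lid by that grip steadily ajar, with a gap of about 2 cm at its front edge, for the fumes to vent; do not throw the lid wide open. Leave the stick home and the other things where they are.

Things in the scene. Friction and masses are not known exactly. Their poses are not given: they have to be found in the camera images.
- flash_box: Grey box fixed to the bench, 120 x 120 mm and 82 mm high, closed by a white lid 10 mm thick whose top is 92 mm above the bench. Origin: centre of its underside, on the bench. Its axes: x from its front to its back (the front, with a bright metal sleeve sticking out, faces roughly to the robot's left), z up.
- port (a point): Centre of the sleeve where its straight part begins, at (-105, 0, 25) mm in the box's frame; axes as the box. From here it runs level along the box's +x for 110 mm to a solid stop: a stick fully home leaves 90 mm outside. Clear way 24 mm wide (box y), 14 mm high, floor 18 mm above the bench. A flared mouth reaches 12 mm further out. The sleeve is at most 42 mm wide, its top 43 mm above the bench.
- red_mid (a point): Wooden stir stick with one end coated red, 20 mm wide, 200 mm long, 8 mm thick, about 20 g, lying loose and flat on the bench. The point is the stick's centre, half-way up. Its y axis runs along the stick from the bare end to the red end, z up.
- red_tip (a point): Middle of the end face of the red end of that stick, 100 mm from its centre (along its own +y).
- red_stick: The same red-ended stick; origin under its centre, axes as above.
- dark_mid (a point): Centre of a second stir stick of the same size with a dark coated end, lying beside the red one; to be left alone. Its y axis runs along it.
- lid_plate (a joint): Opening angle of the lid (rad): 0 shut, growing as the front edge rises, limit 0.9. The front edge is 128 mm from the hinge axis: 0.16 is a 20 mm gap. Shut, it gives way only to about 14 N straight up at the grip (the seal lets go at 0.02 to 0.03); then the pull drops at once to 1 to 4 N, mostly the lid's weight. Let go, the lid falls shut.
- grip_mid (a point): Middle of the black upright grip on the lid near its front edge: 36 mm long (box x), 14 mm thick (box y), 36 mm high above the lid's top, on a thin flange 3 mm high and 50 x 30 mm. The point lies 20 mm above the lid's top, 16 mm below the grip's top; with the lid shut it is 112 mm above the bench. Its axes are those of the box, tilting with the lid.
- lid_hinge (a point): Middle of the lid's hinge axis, which runs along the box's y at the back of the box, 83 mm above the bench. The grip's point lies 108 mm in front of it (towards the box's -x) and 29 mm above it when the lid is shut.
- sander: Dark sanding block, 63 x 110 x 22 mm. Origin under its centre. Bystander.
- pot: Black pot with a side handle, 67 x 88 mm, 106 mm high. Origin under its centre. Bystander.
- sample_tin: Closed sample tin, 67 mm across, 73 mm high. Origin under its centre. Bystander.
- red_box: Small dark red box, 40 x 70 x 22 mm. Origin under its centre. Bystander.

How it is judged:
By the outcome, as a careful person would: the job done as asked, in the order asked, and still so for the second after the job is handed in, while the arm keeps its last pose, push and grip.
It also fails if it takes over 58 s, if anything falls off the work surface, if the arm or the gripper's body presses on something with over 40 N, if the wrist force passes 120 N, or if a joint passes its speed limit or range.

## Working session

There is one attempt and no reset: what is moved stays moved. The work goes in short steps, each a Python script; the robot and the scene stay as the last script left them, time stands still between calls to the robot, and variables do not carry over. Pictures are saved under pics/ and viewed, and the job is handed in when it is done.

```bash
ls; mkdir -p pics
python3 - <<'E'
from bench import env, open_jaws, close, cams, finder, telemetry
import cv2
for n in ("side","top"):
    p=cams.grab_frame(n); cv2.imwrite(f"pics/{n}0.png",p["frame"])
    print(n,p["K"].tolist(),p["R"].round(4).tolist(),p["t"].round(4).tolist())
    for th in ["red_mid","red_tip","dark_mid","port","grip_mid","lid_hinge","flash_box","sander","pot","sample_tin","red_box"]:
        r=finder.mark_of(p,th)
        print(th,[( [round(x) for x in d["uv"]],round(d["confidence"],2)) for d in r[:2]])
print(telemetry.current_time())
E
```

```text
pics
side [[446.22078282789465, 0.0, 316.7543344974023], [0.0, 446.22078282789465, 235.0604474809446], [0.0, 0.0, 1.0]] [[-0.7972, -0.6034, 0.0186], [-0.2792, 0.3413, -0.8975], [0.5352, -0.7207, -0.4406]] [0.3475, 0.2082, 0.7053]
red_mid [([257, 335], 0.6)]
red_tip [([300, 313], 0.79)]
dark_mid [([221, 314], 0.84), ([339, 288], 0.63)]
port [([267, 270], 0.95)]
grip_mid [([289, 224], 0.98)]
lid_hinge [([329, 221], 0.65)]
flash_box []
sander [([339, 292], 0.72)]
pot [([318, 218], 0.66)]
sample_tin [([350, 222], 0.96)]
red_box [([306, 376], 0.59)]
top [[523.0487298109737, 0.0, 322.17562890332533], [0.0, 523.0487298109737, 243.77163389603675], [0.0, 0.0, 1.0]] [[0.0263, -0.9997, 0.0007], [-0.9808, -0.026, -0.1932], [0.1932, 0.0044, -0.9812]] [-0.0403, 0.4633, 1.1877]
red_mid [([218, 272], 0.97)]
red_tip [([257, 278], 0.71)]
dark_mid [([222, 235], 0.94)]
port [([282, 223], 0.87), ([301, 289], 0.33)]
grip_mid [([300, 224], 0.87), ([408, 193], 0.37)]
lid_hinge [([348, 236], 0.6)]
flash_box [([321, 238], 0.75)]
sander [([302, 286], 0.6), ([347, 234], 0.54)]
pot [([407, 193], 0.61)]
sample_tin [([427, 220], 0.75)]
red_box [([205, 328], 0.66)]
1.2
```

View pics/side0.png

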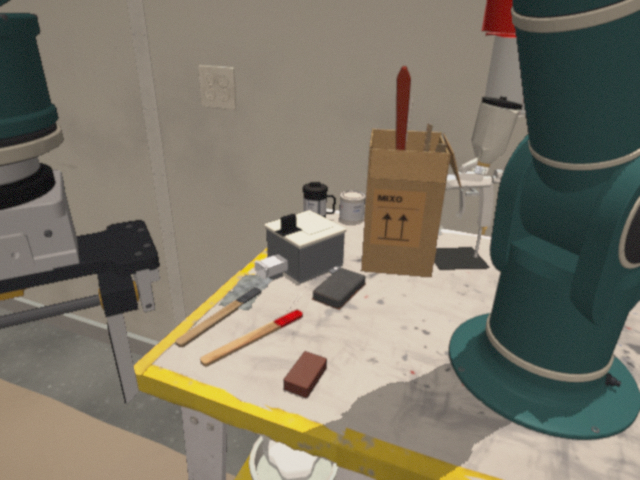

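View pics/top0.png

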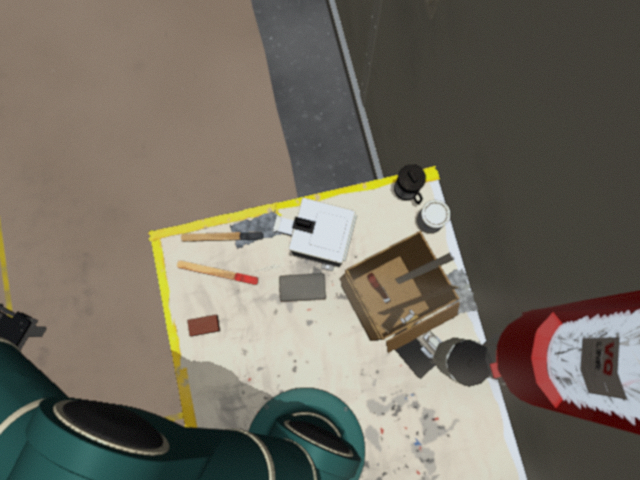

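The side view shows the red stick from about (205,360) to the red end at (300,314), with the sleeve at about (268,266) and the black grip at (289,223). In the top view the red stick runs from (180,264) to (257,281), and the dark stick lies just in front of the sleeve at (182,237) to (263,236). Next I'll triangulate these and look closer.

```bash
cat > h.py <<'E'
import numpy as np
def ray(p,uv):
    d=p["R"].T@np.linalg.inv(p["K"])@np.array([uv[0],uv[1],1.]); c=-p["R"].T@p["t"]; return c,d
def at_z(p,uv,z):
    c,d=ray(p,uv); return c+d*(z-c[2])/d[2]
def proj(p,X):
    q=p["K"]@(p["R"]@np.array(X)+p["t"]); return q[:2]/q[2]
def tri(ps,uvs):
    A=np.zeros((3,3));b=np.zeros(3)
    for p,uv in zip(ps,uvs):
        c,d=ray(p,uv); d/=np.linalg.norm(d); M=np.eye(3)-np.outer(d,d); A+=M;b+=M@c
    return np.linalg.solve(A,b)
E
python3 - <<'E'
from bench import env, open_jaws, close, cams, finder, telemetry
import cv2
from h import *
P={n:cams.grab_frame(n) for n in("side","top")}
import pickle; pickle.dump(P,open("P0.pkl","wb"))
Z=dict(red_mid=.004,red_tip=.004,dark_mid=.004,port=.025,grip_mid=.112,lid_hinge=.083,sander=0,pot=0,sample_tin=0,red_box=0,flash_box=0)
for th,z in Z.items():
    r={n:finder.mark_of(P[n],th) for n in P}
    o={n:at_z(P[n],r[n][0]["uv"],z).round(4)[:2] if r[n] else None for n in P}
    t=tri([P["side"],P["top"]],[r[n][0]["uv"] for n in("side","top")]).round(4) if all(r.values()) else None
    print(th,o,t,r["top"][0]["uv"] if r["top"] else "")
f=P["top"]["frame"][185:300,165:375]; cv2.imwrite("pics/topz.png",cv2.resize(f,None,fx=3.8,fy=3.8,interpolation=cv2.INTER_CUBIC))
f=P["side"]["frame"][195:385,165:385]; cv2.imwrite("pics/sidez.png",cv2.resize(f,None,fx=3.1,fy=3.1,interpolation=cv2.INTER_CUBIC))
E
```

```text
red_mid {'side': array([0.3987, 0.2203]), 'top': array([0.3955, 0.2265])} [0.3944 0.2251 0.0093] [215.9, 272.3]
red_tip {'side': array([0.378 , 0.1266]), 'top': array([0.3833, 0.1195])} [ 0.3838  0.12   -0.0023] [260.0, 278.5]
dark_mid {'side': array([0.4951, 0.222 ]), 'top': array([0.4905, 0.2166])} [0.4936 0.2192 0.0022] [222.5, 233.9]
port {'side': array([0.5047, 0.0792]), 'top': array([ 0.5346, -0.282 ])} [ 0.672  -0.253  -0.1925] [427.9, 219.6]
grip_mid {'side': array([ 0.4382, -0.033 ]), 'top': array([0.4952, 0.0224])} [0.457  0.0032 0.1306] [300.1, 223.9]
lid_hinge {'side': array([ 0.4729, -0.086 ]), 'top': array([ 0.479 , -0.0833])} [ 0.4761 -0.085   0.0832] [346.5, 234.9]
sander {'side': array([0.3661, 0.0199]), 'top': array([0.3572, 0.0174])} [0.3611 0.0195 0.0009] [302.1, 290.6]
pot {'side': array([ 0.6221, -0.2504]), 'top': array([ 0.6121, -0.2348])} [ 0.6093 -0.2333  0.0094] [406.6, 191.3]
sample_tin {'side': array([ 0.5462, -0.2948]), 'top': array([0.4031, 0.228 ])} [0.3239 0.1548 0.2338] [215.8, 269.4]
red_box {'side': array([0.2837, 0.2435]), 'top': array([0.2709, 0.2443])} [0.2751 0.2459 0.0055] [205.3, 324.4]
flash_box {'side': array([ 0.4922, -0.0308]), 'top': array([ 0.4895, -0.0235])} [ 0.4878 -0.024   0.0048] [320.6, 237.2]
```

View pics/topz.png

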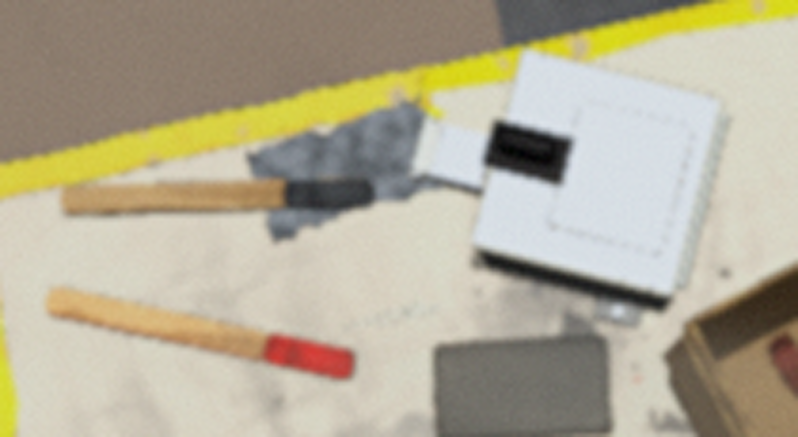

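View pics/sidez.png

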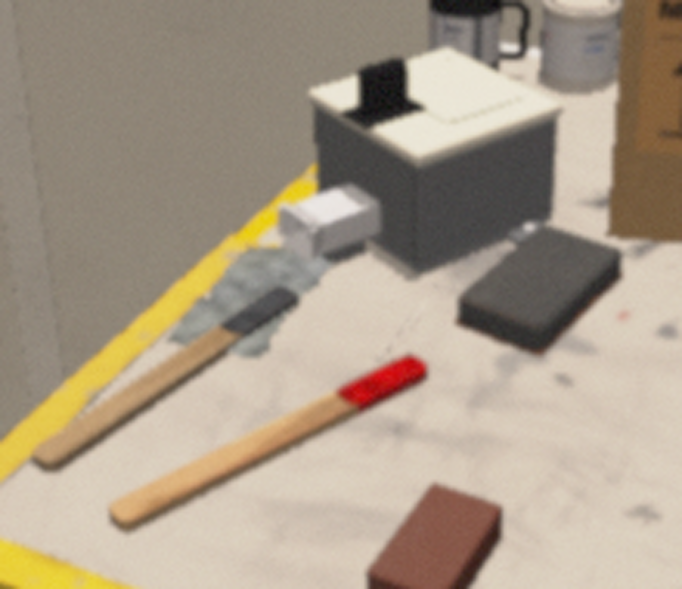

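Run:
```python
import pickle
from h import *
P=pickle.load(open("P0.pkl","rb"))
T=lambda a:(a[0]/3.8+165-.37,a[1]/3.8+185-.37)
S=lambda a:(a[0]/3.1+165-.34,a[1]/3.1+195-.34)
top=dict(FL=(528,50),BL=(722,98),BR=(668,297),FR=(476,247),bare=(49,300),red=(354,363),dbare=(63,199),dred=(374,193),mouthL=(424,117),mouthR=(416,178),griptop=(527,149))
side=dict(FL=(310,93),BL=(447,47),BR=(560,103),FR=(420,158),bare=(118,512),red=(424,366),dbare=(42,458),dred=(293,294))
z=dict(bare=.006,red=.006,dbare=.006,dred=.006,mouthL=.043,mouthR=.043,griptop=.128)
for k in top:
    a=at_z(P["top"],T(top[k]),z.get(k,.092))[:2]
    b=at_z(P["side"],S(side[k]),z.get(k,.092))[:2] if k in side else None
    print(k,a.round(4),b.round(4) if b is not None else "")
```

```text
FL [0.5619 0.0175] [0.5583 0.0241]
BL [ 0.535  -0.1006] [ 0.5359 -0.0992]
BR [ 0.4125 -0.0704] [ 0.4167 -0.0714]
FR [0.4396 0.0444] [0.4395 0.0513]
bare [0.414  0.3201] [0.4182 0.3187]
red [0.3789 0.1243] [0.3751 0.1267]
dbare [0.4797 0.3163] [0.4819 0.3163]
dred [0.4889 0.117 ] [0.4881 0.119 ]
mouthL [0.5307 0.0835] 
mouthR [0.4914 0.0868] 
griptop [0.4918 0.0145]
```

```bash
cat >> h.py <<'E'
from scipy.spatial.transform import Rotation as Ro
def box(c,yaw):
    u=np.array([np.cos(yaw),np.sin(yaw),0]); v=np.array([-u[1],u[0],0]); 
    return lambda x,y,z: np.array([c[0],c[1],0])+x*u+y*v+np.array([0,0,z])
def ori(yaw,flip=False,tilt=0):
    u=np.array([np.cos(yaw),np.sin(yaw),0]); v=np.array([-u[1],u[0],0])
    x=-v if flip else v; z=np.array([0,0,-1.]); R=np.c_[x,np.cross(z,x),z]
    return Ro.from_matrix(R).as_rotvec() if not tilt else (Ro.from_rotvec(v*tilt)*Ro.from_matrix(R)).as_rotvec()
E
python3 - <<'E'
import pickle,cv2
from h import *
from scipy.optimize import least_squares
P=pickle.load(open("P0.pkl","rb"))
T=lambda a:np.array((a[0]/3.8+165-.37,a[1]/3.8+185-.37))
S=lambda a:np.array((a[0]/3.1+165-.34,a[1]/3.1+195-.34))
top=dict(FL=(528,50),BL=(722,98),BR=(668,297),FR=(476,247))
side=dict(FL=(310,93),BL=(447,47),BR=(560,103),FR=(420,158))
sg=dict(FL=(-1,1),BL=(1,1),BR=(1,-1),FR=(-1,-1))
def res(p):
    b=box(p[:2],p[2]); o=[]
    for k in top:
        X=b(sg[k][0]*p[3],sg[k][1]*p[4],.092)
        o+=list(proj(P["top"],X)-T(top[k]))+list(proj(P["side"],X)-S(side[k]))
    return o
r=least_squares(res,[.4875,-.0255,np.arctan2(-.975,-.222),.061,.062]); print(r.x.round(4),np.round(r.fun,1))
b=box(r.x[:2],r.x[2]); print("port",b(-.105,0,.025).round(4),"grip",b(-.044,0,.112).round(4))
for n,(x0,y0,x1,y1,s) in dict(top=(165,185,375,300,3.8),side=(165,195,385,385,3.1)).items():
    f=cv2.resize(P[n]["frame"][y0:y1,x0:x1],None,fx=s,fy=s,interpolation=cv2.INTER_CUBIC)
    q=lambda X:tuple(int(v) for v in (proj(P[n],X)-[x0,y0]+.5)*s)
    for z in(0,.092):
        pts=[b(i*.06,j*.06,z) for i,j in((-1,-1),(-1,1),(1,1),(1,-1))]
        for i in range(4): cv2.line(f,q(pts[i]),q(pts[(i+1)%4]),(0,255,0),1)
    for y in(-.021,.021): cv2.line(f,q(b(-.06,y,.043)),q(b(-.117,y,.043)),(255,0,255),1)
    for i in(-.062,-.026): cv2.circle(f,q(b(i,0,.128)),4,(0,255,255),1)
    m=box((.3966,.2225),np.arctan2(-.980,-.197))
    for X in((-.1,-.01),(-.1,.01),(.1,.01),(.1,-.01)): cv2.circle(f,q(m(X[0],X[1],.008)),3,(255,0,0),-1)
    cv2.imwrite(f"pics/ov_{n}.png",f)
E
```

```text
[ 0.4881 -0.026  -1.7986  0.0604  0.0622] [-0.5 -0.2  0.4 -1.3 -0.8 -0.1  0.2  0.1  0.2 -0.6  0.9  0.5 -1.1 -0.7
  0.8 -1.1]
port [0.5118 0.0763 0.025 ] grip [0.498  0.0169 0.112 ]
```

View pics/ov_top.png

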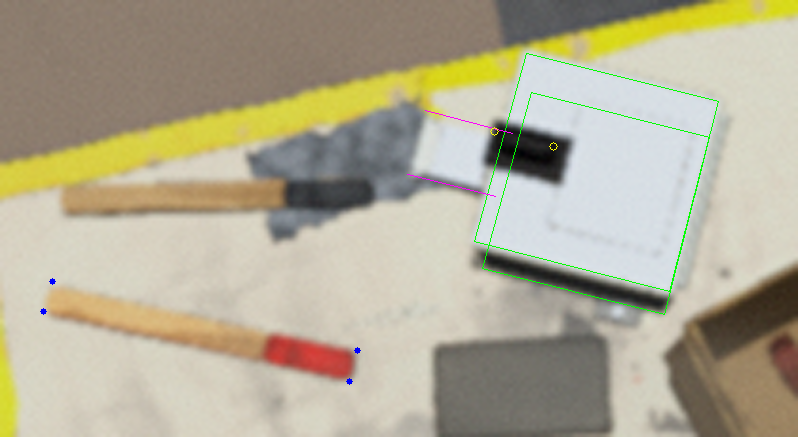

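View pics/ov_side.png

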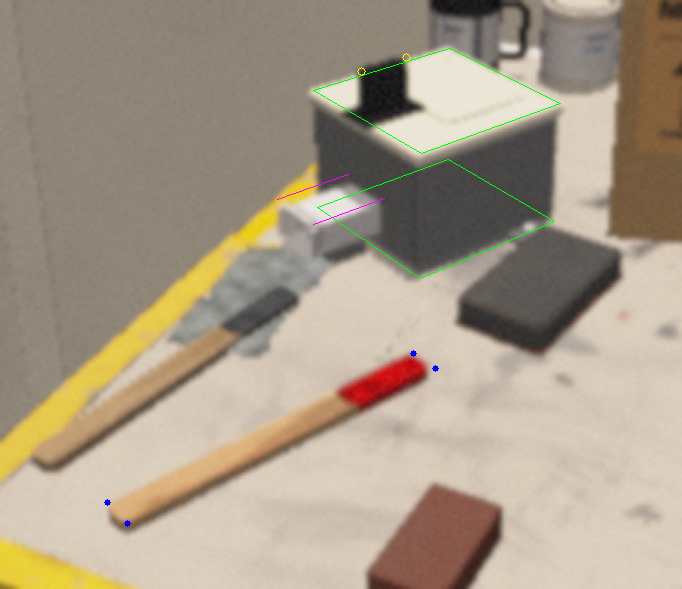

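The model matches both views to 1 or 2 px. The sleeve and grip suggest the box sits about 2–4 mm nearer the robot, and I'll correct for that at the mouth by comparing stick and sleeve in the same picture. Now the grasp.

Run:
```python
from bench import env, open_jaws, close, cams, finder, telemetry
import cv2
from h import *
ys=np.arctan2(-.980,-.197); m=box((.3966,.2225),ys)
g=m(-.075,0,0)
print(Ro.from_rotvec(telemetry.current_orientation()).as_matrix().round(2).tolist(), telemetry.current_time())
best=None
q0=np.array(telemetry.current_joints())
for f in(False,True):
    q=env.ik(g+[0,0,.10],ori(ys,f)); q2=env.ik([.525,.140,.04],ori(-1.7986,f));q3=env.ik([.495,.016,.15],ori(-1.7986,f))
    print(f,*[None if a is None else np.round(a,2) for a in(q,q2,q3)])
    if q is not None and (best is None or abs(np.array(q)-q0).max()<best[0]): best=(abs(np.array(q)-q0).max(),f)
f=best[1]; print("flip",f)
env.movep(g+[0,0,.10],ori(ys,f))
print(env.move_l(g+[0,0,.0205],feed=.1,max_force=8))
print(telemetry.current_tcp_pos(),telemetry.current_grip_width())
close(); print(telemetry.current_grip_width(),telemetry.current_ft_force())
env.move_l(g+[0,0,.07],feed=.1)
print(telemetry.current_grip_width(),telemetry.current_time())
for n in("side","top"):
    p=cams.grab_frame(n); cv2.imwrite(f"pics/{n}1.png",p["frame"])
```

```text
[[0.43, 0.9, -0.0], [0.9, -0.43, -0.0], [-0.0, 0.0, -1.0]] 2.4
False [-0.95  0.39  0.32  2.02 -0.17  0.76 -0.73] [-0.68  0.57  0.46  1.96 -0.38  0.7  -0.22] [-0.58  0.32  0.57  2.02 -0.22  0.87 -0.11]
True [-0.49  0.38 -0.23  2.    0.12  0.77  2.15] [-0.2   0.53 -0.15  1.94  0.12  0.68  2.49] [ 0.78  0.49 -1.08  1.98  0.53  0.99  2.35]
flip False
True
[0.41071424 0.29569453 0.01925706] 0.09376774457086429
0.018398615985900434 [ 1.7464795  -0.44979847  6.78616442]
0.018614845273276434 6.2833
```

Run:
```python
import cv2,numpy as np
a=cv2.imread("pics/side1.png")[150:390,150:400]; b=cv2.imread("pics/top1.png")[170:330,150:370]
a=cv2.resize(a,(400,384));b=cv2.resize(b,(528,384))
cv2.imwrite("pics/c1.png",cv2.resize(np.hstack([a,b]),(800,331)))
```

```text
(no output)
```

View pics/c1.png

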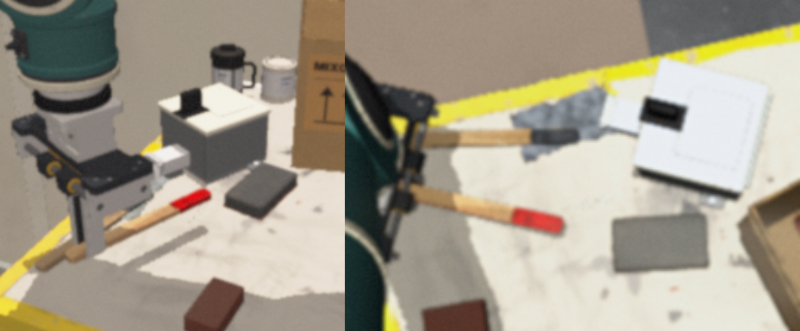

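```bash
cat > v.py <<'E'
import cv2,numpy as np
from h import *
def show(P,tag,b,rects):
    for n,(x0,y0,x1,y1) in rects.items():
        s=min(800/(x1-x0),600/(y1-y0)); f=cv2.resize(P[n]["frame"][y0:y1,x0:x1],None,fx=s,fy=s,interpolation=cv2.INTER_CUBIC)
        cv2.imwrite(f"pics/{tag}_{n}.png",f); print(n,"scale",round(s,3),"origin",x0,y0)
E
python3 - <<'E'
from bench import env, open_jaws, close, cams, finder, telemetry
import pickle
from v import *
yb=-1.7986; b=box((.4868,-.0262),yb)
env.move_l(b(-.105-.175-.025,0,.075),ori(yb),feed=.15)
env.move_l(b(-.105-.175-.025,0,.0405),feed=.1)
print(telemetry.current_tcp_pos(),telemetry.current_ft_force(),telemetry.current_ft_torque(),telemetry.current_time())
P={n:cams.grab_frame(n) for n in("side","top")}; pickle.dump(P,open("P2.pkl","wb"))
for n in P:
  for th in("red_tip","red_mid","port"): print(n,th,[(np.round(d["uv"],1),round(d["confidence"],2)) for d in finder.mark_of(P[n],th)[:2]])
show(P,"p2",b,dict(top=(170,195,310,300),side=(165,220,305,325)))
E
```

```text
[0.55551092 0.2708885  0.04035452] [-0.36335668  0.85017869  0.20703731] [-0.08360932  0.06378803  0.02686459] 8.0
side red_tip [(array([255.5, 272. ]), 0.74)]
side red_mid [(array([210.1, 291. ]), 0.95)]
side port []
top red_tip [(array([269.3, 223.1]), 0.91)]
top red_mid [(array([227.8, 213.2]), 0.81)]
top port [(array([280., 222.]), 0.68)]
top scale 5.714 origin 170 195
side scale 5.714 origin 165 220
```

View pics/p2_top.png

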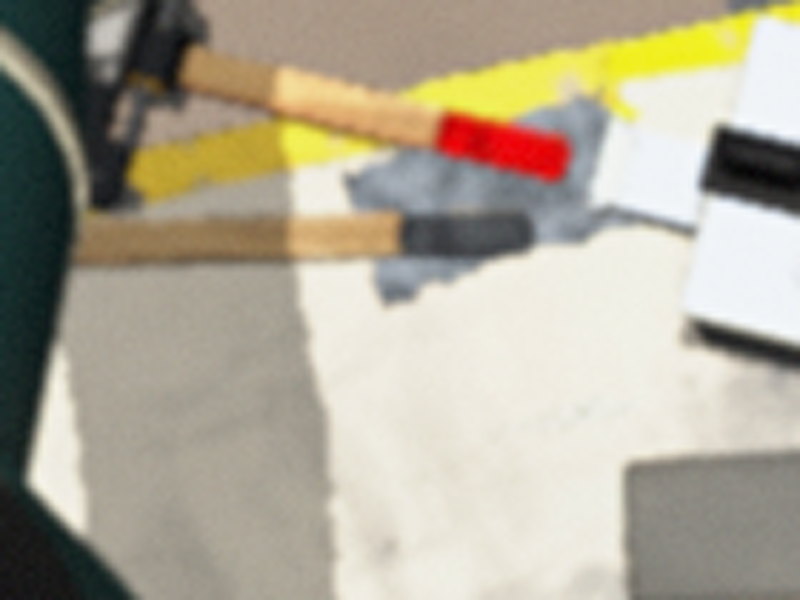

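View pics/p2_side.png

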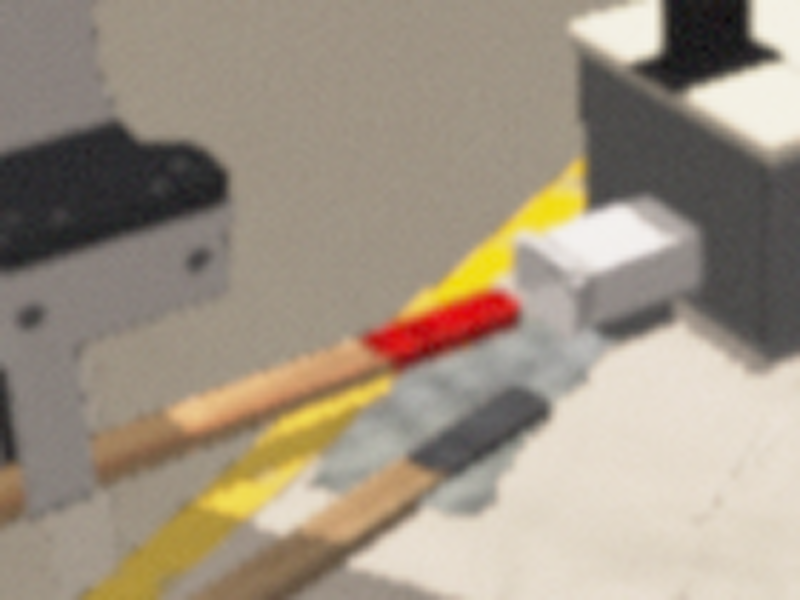

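Run:
```python
import pickle
from h import *
P=pickle.load(open("P2.pkl","rb")); b=box((.4868,-.0262),-1.7986)
o=dict(top=(170,195),side=(165,220))
for n in P:
  q=lambda X:((proj(P[n],X)-o[n]+.5)*5.714).round(0)
  print(n,"tip top",q(b(-.130,0,.029)),"mouth c z25",q(b(-.117,0,.025)),"mouth z43 c/L/R",q(b(-.117,0,.043)),q(b(-.117,.021,.043)),q(b(-.117,-.021,.043)),"box front z36 c",q(b(-.064,0,.036)),"1mm y",q(b(-.117,.010,.025))-q(b(-.117,0,.025)),"10mm z",q(b(-.117,0,.035))-q(b(-.117,0,.025)))
```

```text
side tip top [517. 295.] mouth c z25 [549. 293.] mouth z43 c/L/R [547. 249.] [514. 226.] [580. 272.] box front z36 c [669. 221.] 1mm y [-16. -12.] 10mm z [ -1. -25.]
top tip top [571. 160.] mouth c z25 [601. 170.] mouth z43 c/L/R [598. 160.] [611. 113.] [584. 208.] box front z36 c [721. 195.] 1mm y [  7. -22.] 10mm z [-2. -6.]
```

The red tip at (568,157) in the top crop is in line with the sleeve mouth at about (605,160), within 1 mm. Heights agree in the side view too, so I'll insert with force watched.

Run:
```python
from bench import env, open_jaws, close, cams, finder, telemetry
import pickle
from v import *
yb=-1.7986; b=box((.4868,-.0262),yb)
F0=np.array(telemetry.current_ft_force())
for x in(-.26,-.235,-.19,-.160):
    s=env.move_l(b(x,-.0005,.0405),feed=.06,max_force=10)
    p=np.array(telemetry.current_tcp_pos()); u=np.array([np.cos(yb),np.sin(yb),0]); 
    print(x,s,"box x",((p-b(0,0,0))@u).round(4),"dF",(np.array(telemetry.current_ft_force())-F0).round(1),telemetry.current_grip_width())
    if s: break
P={n:cams.grab_frame(n) for n in("side","top")}; pickle.dump(P,open("P3.pkl","wb"))
show(P,"p3",b,dict(top=(170,195,310,300),side=(165,220,305,325)))
print(telemetry.current_time())
```

```text
-0.26 False box x -0.2604 dF [0.4 0.4 0.3] 0.018699697376389806
-0.235 False box x -0.2349 dF [-1.  -0.  -0.3] 0.018334372241352995
-0.19 False box x -0.1901 dF [ 0.9 -1.2 -0.4] 0.018366975642642946
-0.16 True box x -0.1669 dF [-0.1  1.6  0.4] 0.01876935607302979
top scale 5.714 origin 170 195
side scale 5.714 origin 165 220
11.2917
```

View pics/p3_top.png

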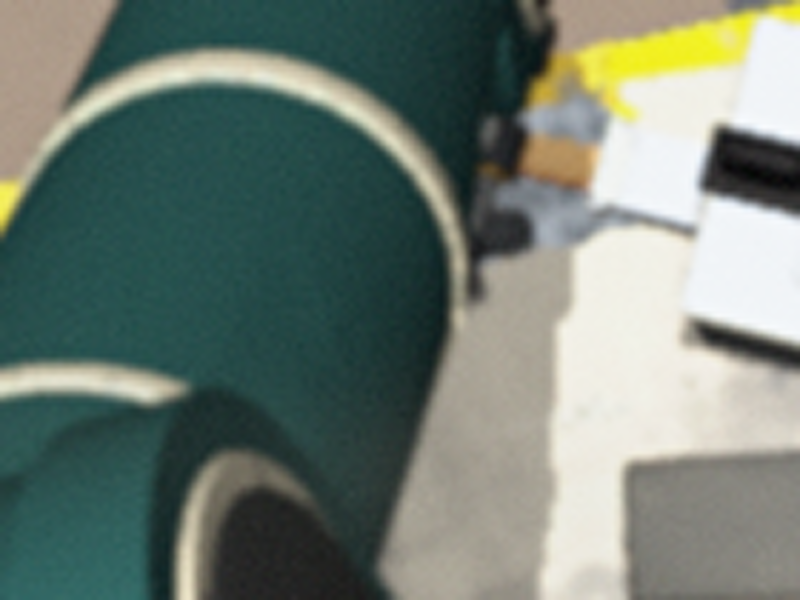

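View pics/p3_side.png

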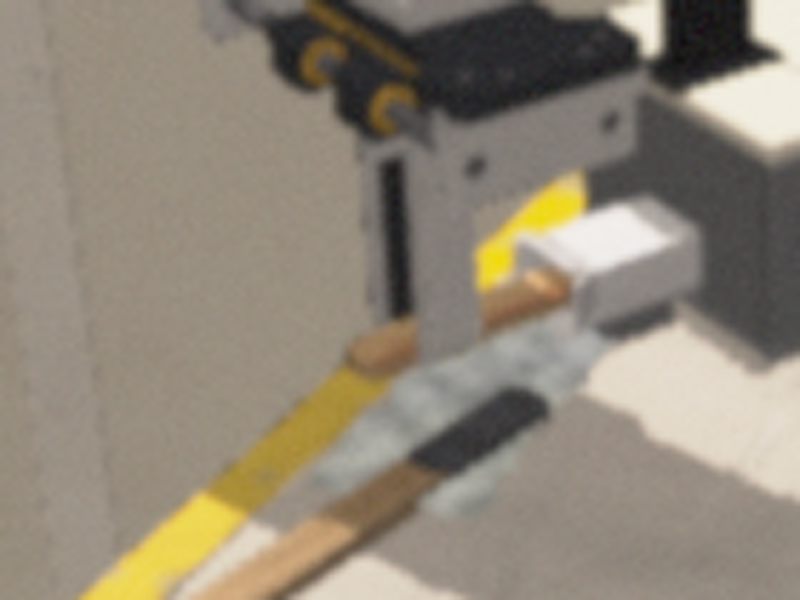

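The stick entered freely and hit resistance at box x = -0.167; the stop is expected at -0.170. I'll press once more to confirm, then release, retreat and look.

Run:
```python
from bench import env, open_jaws, close, cams, finder, telemetry
import pickle
from v import *
yb=-1.7986; b=box((.4868,-.0262),yb); u=np.array([np.cos(yb),np.sin(yb),0])
s=env.move_l(b(-.158,-.0005,.0405),feed=.04,max_force=15)
p=np.array(telemetry.current_tcp_pos());print(s,((p-b(0,0,0))@u).round(4),telemetry.current_ft_force())
p[2]-=.002; env.move_l(p,feed=.04,max_force=6)
open_jaws()
p=np.array(telemetry.current_tcp_pos()); p[2]=.10; env.move_l(p,feed=.12)
p[2]=.19; p-=u*.03; env.move_l(p,feed=.2)
P={n:cams.grab_frame(n) for n in("side","top")}; pickle.dump(P,open("P4.pkl","wb"))
for n in P: print(n,[(np.round(d["uv"],1),round(d["confidence"],2)) for d in finder.mark_of(P[n],"red_mid")[:2]])
show(P,"p4",b,dict(top=(170,195,310,300),side=(165,220,305,325)))
print(telemetry.current_time())
for n,o in dict(top=(170,195),side=(165,220)).items(): print(n,"expect bare end top", ((proj(P[n],b(-.195,0,.026))-o+.5)*5.714).round(0))
```

```text
True -0.1667 [ 1.33445953  5.07888017 -0.08553756]
side [(array([268.4, 268.8]), 0.71)]
top [(array([285.6, 223.3]), 0.75)]
top scale 5.714 origin 170 195
side scale 5.714 origin 165 220
14.4583
top expect bare end top [424. 124.]
side expect bare end top [354. 363.]
```

View pics/p4_top.png

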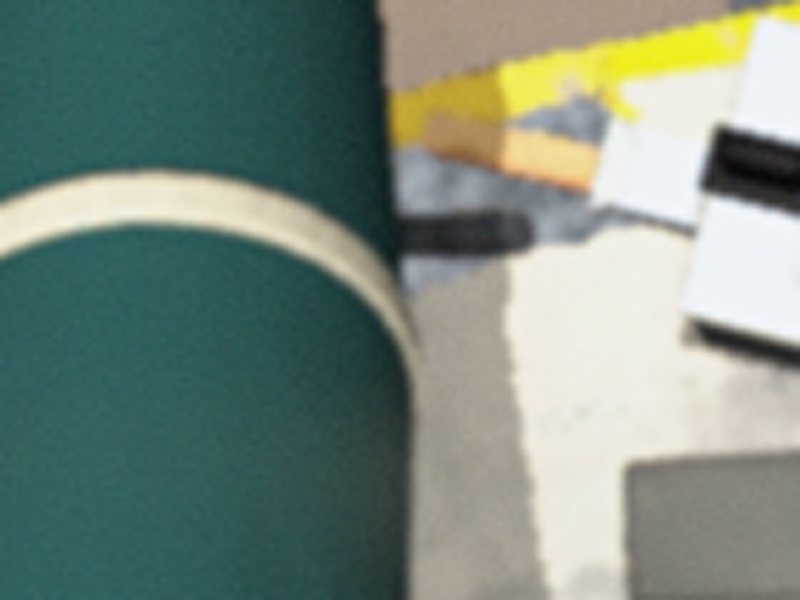

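View pics/p4_side.png

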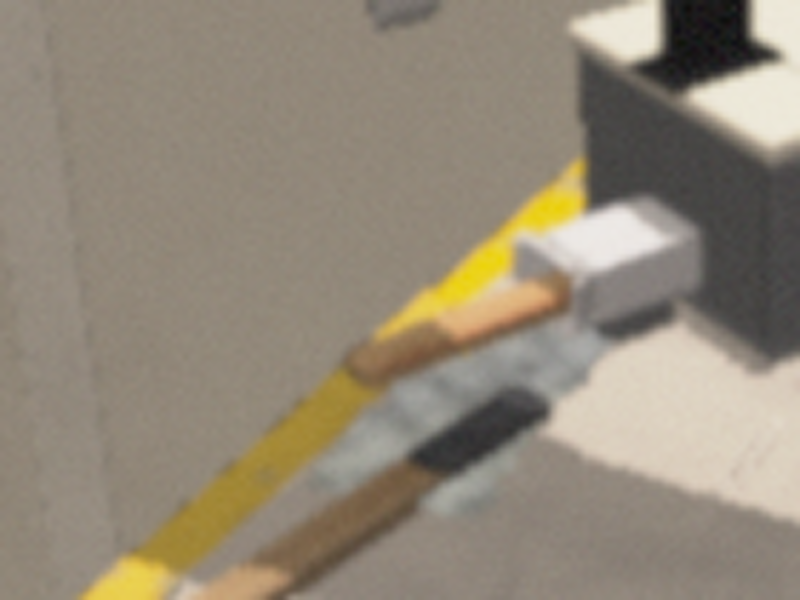

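The stick's bare end shows at (425,135) in the top crop and (358,363) in the side crop, close to the expected (424,124) and (354,363), so it is home and released. Next, locate the grip precisely.

Run:
```python
from bench import env, open_jaws, close, cams, finder, telemetry
import pickle
from v import *
P={n:cams.grab_frame(n) for n in("side","top")}; pickle.dump(P,open("P5.pkl","wb"))
b=box((.4868,-.0262),-1.7986)
d={n:finder.mark_of(P[n],"grip_mid") for n in P}
print({n:[(np.round(e["uv"],1),round(e["confidence"],2)) for e in d[n][:2]] for n in d})
print(tri([P["side"],P["top"]],[d["side"][0]["uv"],d["top"][0]["uv"]]).round(4), b(-.044,0,.112).round(4))
fs=[]
for n,(x0,y0,x1,y1) in dict(top=(280,205,330,245),side=(265,200,315,240)).items():
    s=8; f=cv2.resize(P[n]["frame"][y0:y1,x0:x1],None,fx=s,fy=s,interpolation=cv2.INTER_CUBIC)
    q=lambda X:tuple(int(v) for v in (proj(P[n],X)-[x0,y0]+.5)*s)
    for i in(-.062,-.026):
        for j in(-.007,.007): cv2.circle(f,q(b(i,j,.128)),2,(0,255,255),-1)
    for i in(-.069,-.019):
        for j in(-.015,.015): cv2.circle(f,q(b(i,j,.095)),2,(0,255,0),-1)
    fs.append(f)
cv2.imwrite("pics/g5.png",np.hstack(fs))
```

```text
{'side': [(array([288.6, 224.1]), 0.77)], 'top': [(array([299.4, 226.1]), 0.82)]}
[0.4905 0.0242 0.113 ] [0.4967 0.0167 0.112 ]
```

View pics/g5.png

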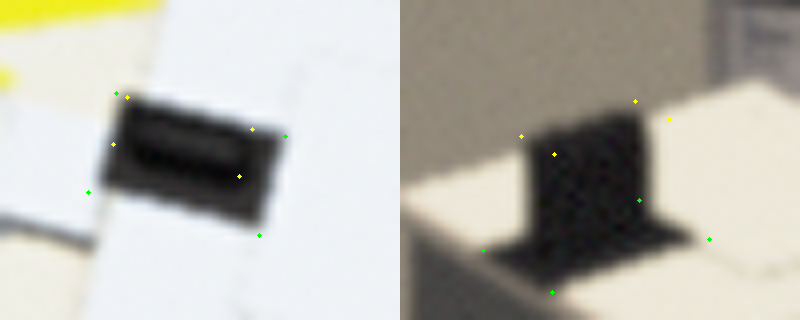

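Run:
```python
from bench import env, open_jaws, close, cams, finder, telemetry
import pickle
from v import *
yb=-1.7986; b=box((.4868,-.0262),yb)
env.move_l(b(-.045,-.001,.19),ori(yb),feed=.15)
print(env.move_l(b(-.045,-.001,.117),feed=.1,max_force=8))
F0=np.array(telemetry.current_ft_force())
close()
print(telemetry.current_tcp_pos(),b(-.045,-.001,.117),telemetry.current_grip_width(),(np.array(telemetry.current_ft_force())-F0).round(1),np.round(telemetry.current_ft_torque(),2),telemetry.current_time())
P={n:cams.grab_frame(n) for n in("side","top")}; pickle.dump(P,open("P6.pkl","wb"))
show(P,"p6",b,dict(side=(165,170,365,320)))
```

```text
False
[0.4996574  0.0166669  0.11826452] [0.49598857 0.01786325 0.117     ] 0.01426298118322202 [20.6 -9.6 -5.1] [-1.57 -4.46  0.  ] 17.9
side scale 4.0 origin 165 170
```

View pics/p6_side.png

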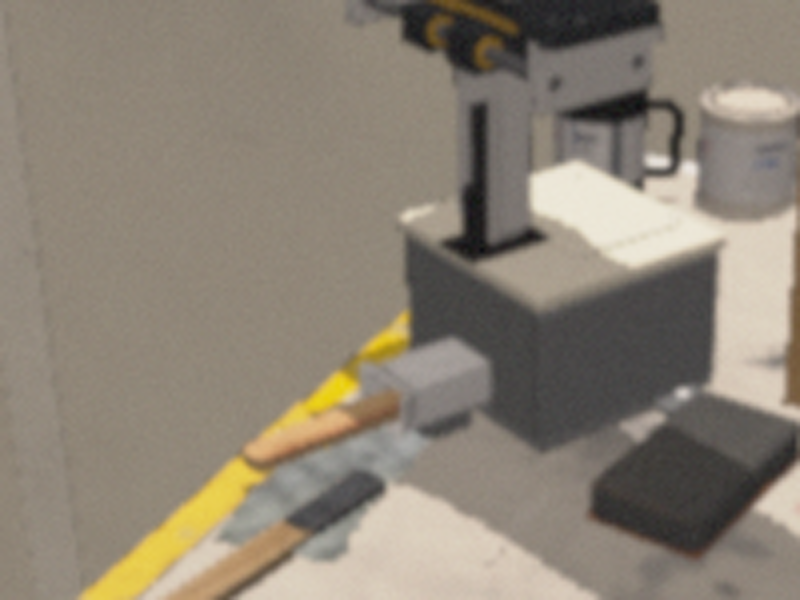

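Run:
```python
from bench import env, open_jaws, close, cams, finder, telemetry
from v import *
p=np.array(telemetry.current_tcp_pos()); print(p, Ro.from_rotvec(telemetry.current_orientation()).as_matrix().round(3).tolist())
env.move_l(p,feed=.02); 
p=np.array(telemetry.current_tcp_pos())
print(p,np.round(telemetry.current_ft_force(),1),np.round(telemetry.current_ft_torque(),2),telemetry.current_grip_width())
np.save("grip.npy",p); print(telemetry.current_time())
```

```text
[0.49966706 0.01672232 0.11825834] [[0.974, -0.227, 0.008], [-0.227, -0.974, -0.001], [0.008, -0.001, -1.0]]
[0.49994846 0.0166185  0.11824038] [ 4.3 -2.  -5.4] [-0.24 -1.17 -0.04] 0.013973463376308748
18.35
```

```bash
cat > arc.py <<'E'
from bench import env, telemetry
from v import *
yb=-1.7986; u=np.array([np.cos(yb),np.sin(yb),0]); v=np.array([-u[1],u[0],0])
p0=np.load("grip.npy"); H=p0+u*.109; H[2]=.083
def pose(a): return H+Ro.from_rotvec(v*a).apply(p0-H), ori(yb,tilt=a)
def ang():
    p=np.array(telemetry.current_tcp_pos()); d=p-H; return np.arctan2(d[2],-d@u)-np.arctan2(p0[2]-.083,.109)
def go(a,feed=.015):
    P,o=pose(a); env.move_l(P,o,feed=feed)
    R=Ro.from_rotvec(telemetry.current_orientation()); t=(R*Ro.from_rotvec(ori(yb)).inv()).as_rotvec()@v
    print("cmd",a,"ang",ang().round(4),"tilt",round(t,3),"F",np.round(telemetry.current_ft_force(),1),"w",round(telemetry.current_grip_width(),4),round(telemetry.current_time(),2))
E
python3 - <<'E'
from arc import *
Fz=[]
for a in(.01,.02,.03,.04,.05):
    go(a); f=telemetry.current_ft_force()[2]
    Fz.append(f)
    if ang()>.03 and f>min(Fz)+5: break
E
```

```text
cmd 0.01 ang 0.0106 tilt 0.01 F [ 3.  -0.2 -1.9] w 0.0139 18.6
cmd 0.02 ang 0.0217 tilt 0.02 F [ 0.7 -1.8  1.8] w 0.0138 18.85
cmd 0.03 ang 0.0309 tilt 0.03 F [ 3.2  0.3 -2.9] w 0.0138 19.1
cmd 0.04 ang 0.041 tilt 0.04 F [ 0.5 -0.4  2.5] w 0.014 19.35
```

Run:
```python
from arc import *
from bench import cams
import pickle
go(.08)
P={n:cams.grab_frame(n) for n in("side","top")}; pickle.dump(P,open("P7.pkl","wb"))
show(P,"p7",None,dict(side=(165,170,365,320)))
```

```text
cmd 0.08 ang 0.081 tilt 0.08 F [ 0.1 -0.3  2.6] w 0.0143 19.81
side scale 4.0 origin 165 170
```

View pics/p7_side.png

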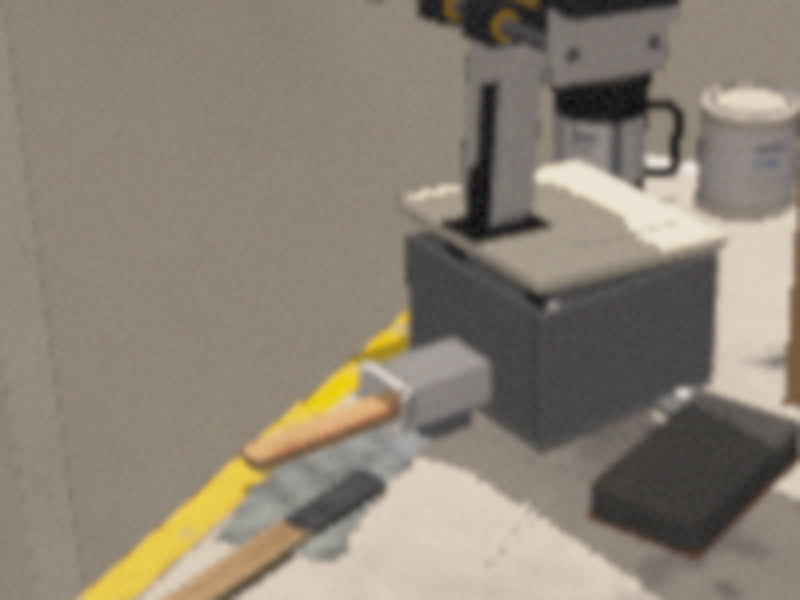

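The lid is free and following the grip: its front corner rose from about (542,312) to (542,292), or roughly 11 mm. I'll continue to 0.16.

Run:
```python
from arc import *
from bench import cams
import pickle
go(.12,.02); go(.16,.02); env.wait(1.0); print(ang(),np.round(telemetry.current_ft_force(),1),telemetry.current_grip_width())
P={n:cams.grab_frame(n) for n in("side","top")}; pickle.dump(P,open("P8.pkl","wb"))
show(P,"p8",None,dict(side=(165,170,365,320)))
cv2.imwrite("pics/p8_topfull.png",P["top"]["frame"])
b=box((.4868,-.0262),yb)
# front-right lid top corner reprojection for angles
for a in(0,.08,.14,.16,.18,.2):
    d=Ro.from_rotvec(v*a).apply(b(-.064,-.0622,.092)-b(.064,-.0622,.083)); X=b(.064,-.0622,.083)+d
    print(a,((proj(P["side"],X)-[165,170]+.5)*4).round(0))
```

```text
cmd 0.12 ang 0.1213 tilt 0.12 F [ 0.4 -0.   4.9] w 0.0135 20.28
cmd 0.16 ang 0.1602 tilt 0.16 F [1.8 0.1 2.2] w 0.0139 20.66
0.15989081986444798 [ 3.5 -0.3  1.3] 0.013670170316615327
side scale 4.0 origin 165 170
0 [542. 303.]
0.08 [544. 284.]
0.14 [546. 269.]
0.16 [547. 264.]
0.18 [548. 259.]
0.2 [549. 254.]
```

View pics/p8_side.png

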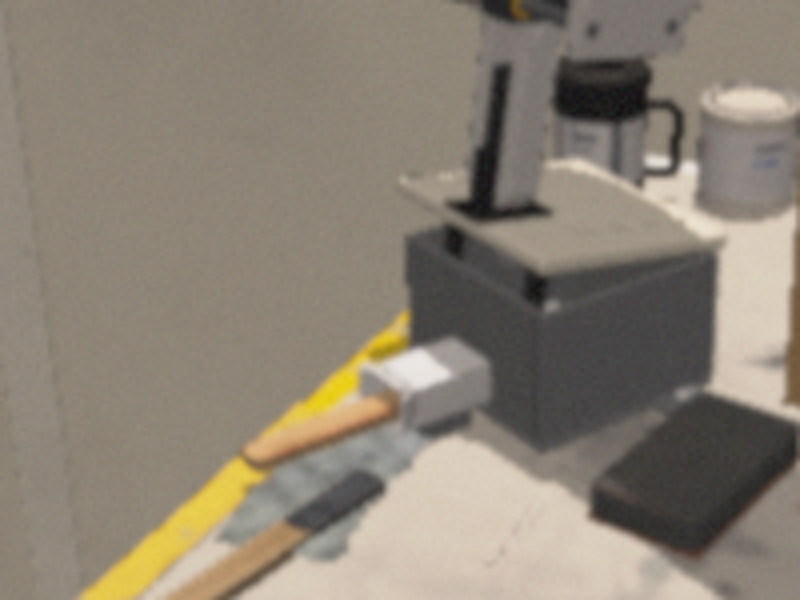

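View pics/p8_topfull.png

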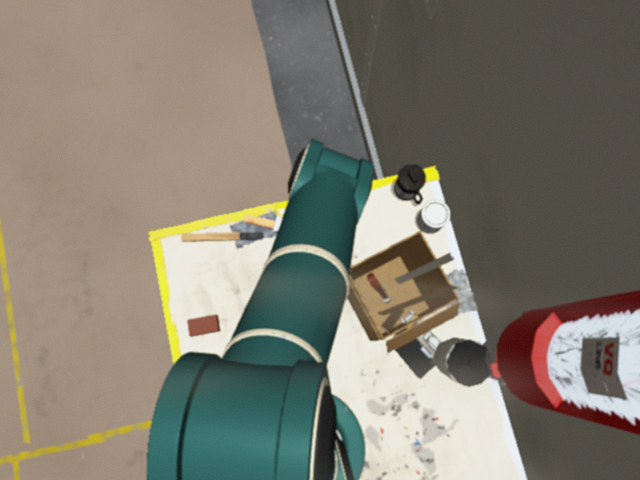

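Run:
```python
from arc import *
print(ang(),np.abs(telemetry.current_dq()).max(),telemetry.current_time()); print(env.finish_job())
```

```text
0.159944222409313 0.001015906440560443 21.7583
the job is handed in; nothing more can be done
None
```

The red stick is fully home in the sleeve and released, and the arm is holding the lid ajar by its black grip with a gap of about 20 mm. I handed the job in at 21.8 s.

**Stick:** I gripped it near the bare end and slid it in red end first with the lid shut. It met the stop twice, at box x = -0.1667 to -0.1669 (about -0.170 expected). After release its bare end showed within about 2 to 4 mm of the fully-home position in both camera views. It looked unmoved in the last side picture.

**Lid:** I followed the hinge arc to open it. The final angle from the arm's position is 0.160 rad, held steady. In the side view the front corner rose about 36 px, which agrees with about 20 mm. The grip width is still about 14 mm.

**Checks that disagreed:**
- **Grip position:** my camera estimate was about 4 mm off sideways. Closing the jaws pushed on the grip with about 23 N sideways until I re-centred the arm.
- **Seal:** I never saw the 14 N peak as it let go. The readings, taken only between steps, showed about 5 N at most. The pictures do show the lid following the grip and clear of the box.

In the last pictures the dark stick, red box, pot and tin look unmoved. The sander shows only in the side view and looks unmoved there.

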